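# Refit the washed cooker knob and hold it pressed at the large flame

### The job

The control knob of the tabletop gas cooker has been washed and lies on the worktop: put it back on its bare D-shaped shaft, pointer towards the off dot so that the flats match, fully home. Then push the knob in and, keeping it pushed in the whole time, turn it anticlockwise until its pointer stands at the large flame. Finish while still gripping the knob and pressing it in (the flame would go out otherwise), and leave the saucepan and everything else where it stands.

Things in the scene. Friction and masses are not known exactly. Their poses are not given: they have to be found in the camera images.
- knob: Black control knob, loose, right way up on the worktop, 35 g: a round skirt 42 mm across and 16 mm high with a straight grip bar on top, 37 mm high in all. Origin at the centre of the underside, z up, +x the pointer direction: a white line runs on top of the bar from the middle to its +x end and down that end.
- knob_grip (a point): Middle of the knob's grip bar, 26 mm above the underside; axes as the knob's. The bar is 40 mm long (x), 12 mm wide (y) and stands from 16 to 37 mm above the underside, free all round above the skirt.
- knob_hole (a point): Mouth of the D-shaped blind hole in the knob's underside, on its axis (the knob's origin); axes as the knob's. 14 mm deep, 13.2 mm across the round part (mouth tapered over 2 mm), its flat on the pointer side (+x), 2.6 mm from the axis.
- knob_pointer (a point): Pointer end of the knob: the end of the white line, on top of the bar at its +x end, 20 mm from the axis.
- stem_tip (a point): Centre of the upper end of the cooker's bare upright steel shaft (moves and turns with it), z up. Shaft 12 mm across, with a flat 2 mm from its axis on this frame's +x side, upper 2 mm tapered. At rest the tip is 97 mm above the worktop, 24 mm above the deck. Knob +x must match this +x within 0.1 rad; fully home the hole's mouth is 14 mm below this point, a mis-turned knob stops at least 10 mm higher.
- valve_turn (a joint): Angle of the shaft, rad: 0 = off (flat and pointer towards the off dot, at the back), growing anticlockwise seen from above; 1.05 = large flame, 2.09 = small flame, stop at 2.2. It stays where it is left (friction 0.03 N m). The knob has 0.1 to 0.25 rad of play on the shaft, so a turned shaft lags it by that much.
- valve_press (a joint): How far the shaft is pushed down, m: 0 at rest, stop at 0.006. A spring pushes it back up: 3 N at the start of the travel, 9 N at the stop.
- flame_mark (a point): The large orange flame printed on the cooker deck, 34 mm from the shaft axis, 60 degrees anticlockwise from the black off dot.
- off_mark (a point): The black off dot printed on the cooker deck, 34 mm from the shaft axis, towards the back of the cooker.
- cooker: Single-burner tabletop gas cooker, fixed, 290 mm deep (x) by 340 mm wide (y), steel deck 73 mm above the worktop. Origin under its centre, on the worktop; +x points to its back. The shaft stands at (-105, -112) mm, the burner at (8, 58) mm with a pan support up to 110 mm high; behind the shaft, from x = -40 mm on, a cover stands 20 mm above the deck.
- saucepan: Small steel saucepan on the pan support, 147 mm across, 62 mm high, its black handle to the left; origin at the centre of its underside. Leave it alone.
- dish_soap: Clear green washing-up liquid bottle, 231 mm high; origin under its centre. Leave it alone.
- dish_brush: Green dish brush, 269 mm long, lying; origin under its centre. Leave it alone.
- gas_wand: Long black gas lighter, 269 mm, lying; origin under its centre. Leave it alone.
- soup_tin: Soup tin, 75 mm across, 58 mm high; origin under its centre. Leave it alone.

How it is judged (in metres and radians):
On the way:
1. the knob is fully home on the shaft and pushed in, with the valve still at off (value of joint valve_press above 0.004 m and value of joint valve_turn below 0.3 rad and z of knob in the frame of stem_tip below -0.0115 m and horizontal distance between knob and stem_tip below 0.0025 m and angle between the x axis of knob and the x axis of stem_tip, either way round below 0.35 rad and x of knob_pointer in the frame of stem_tip above 0.015 m and angle between knob's own z axis and vertical below 0.15 rad), for 0.2 s.
At the end, for the whole second after the job is handed in: The knob is fully home on the shaft (within 2.5 mm of its seat, upright, flats matched), the fingers hold it and keep the shaft pushed in by more than 4 of its 6 mm, and the shaft stands at the large flame (0.65 to 1.45 rad) (value of joint valve_press above 0.004 m and value of joint valve_turn between 0.65 and 1.45 rad and z of knob in the frame of stem_tip below -0.0115 m and horizontal distance between knob and stem_tip below 0.0025 m and angle between the x axis of knob and the x axis of stem_tip, either way round below 0.35 rad and x of knob_pointer in the frame of stem_tip above 0.015 m and angle between knob's own z axis and vertical below 0.15 rad and contact force between the fingers and knob above 2 N); the arm keeps its last pose, push and grip.
It fails at once if the valve turned away from off without being pushed in (value of joint valve_turn above 0.35 rad and value of joint valve_press below 0.002 m).
It fails at once if the saucepan shifted by more than 3 cm (distance of saucepan from where it was at the start of the episode above 0.03 m).
It fails at once if something that stands by (the washing-up liquid bottle, the dish brush, the gas lighter, the soup tin) shifted by more than 4 cm (distance of any of dish_soap, dish_brush, gas_wand, soup_tin from where it was at the start of the episode above 0.04 m).
It also fails if it takes over 51 s, if anything falls off the work surface, if the arm or the gripper's body presses on something with over 40 N, if the wrist force passes 120 N, or if a joint passes its speed limit or range.

### The arm

A 7-joint arm with a two-finger parallel gripper is mounted at the origin on a cart in front of the work surface, level with it; the furniture and walls round the work are solid. World frame = base frame: x ahead of the robot, y to its left, z up, the work surface at z = 0. Lengths are in mm, angles in rad, forces in N, time in s.
With the tool pointing down it reaches from about 425 to 875 mm from the base axis. Payload 9.9 kg.
Tool frame: the origin (TCP) lies at the very end of the fingers, on their centre line; the grasp point (between the pads) lies 19 mm behind it; z points along the fingers, y is the line along which they close (so a half turn about z gives the same grasp; the last joint's range is limited). The gripper opens to 85 mm and grips with 20 to 120 N. Pads are 22 mm wide; open, the fingers measure 114 mm over their backs; the gripper's body (76 mm by 85 mm) begins 54 mm behind the grasp point. The pads swing forward as they close: fully open they stand 13 mm farther back than shut.
Start: joints at [-1.387, 0.576, 0.025, 1.437, -0.015, 1.129, -0.057], TCP at [178.605, 650.945, 231.289] pointing down, gripper open.
Joint ranges: [-2.76, 2.76], [-0.34, 2.15], [-1.52, 1.57], [0.19, 2.46], [-1.09, 4.23], [0.17, 1.99], [-2.82, 2.82]. Speed limits (rad/s): [2.22, 2.22, 3.01, 3.01, 3.14, 3.14, 3.14].

### API

Orientations are given as a unit quaternion [x, y, z, w].
In Python, from station import robot, optics, close_job gives the robot as it stands. The module is installed in compiled form; this text tells all that it offers.
- The arm moves only by the tool jog_arm, never from a script. Its argument "targets" is a list of rows, each an object with "grip": the gripper command: -1 is fully open, 1 is shut, values between are in proportion; "translation": the shift along the tool's x, y, z in units of 50 mm (1.0 is 50 mm), a list of three; "twist": the turn about the tool's z in units of 8 degrees (1.0 is 8 degrees). In form: [{"grip": grip, "translation": [tx, ty, tz], "twist": twist}, ...]. A call has 1 to 5 rows; each row is the pose to reach, as a shift and turn from the pose commanded when the call began, along the tool's axes at that moment; what a row does not reach only later rows make up. A row lasts 1/8 s, in which the tool goes at most 62.5 mm and 10.7 degrees, less where a joint would pass 70% of its speed; a pose out of reach is approached as far as the arm can. A call with a gripper value outside its range is refused whole. The fingers move at their own pace and stop on an object; the grip force is fixed at half the most. Time passes only in rows, so rows that repeat a pose let the fingers close. It gives the time, the measured TCP pose, the force, the opening and the grip force at its end, in the units of the state.
- robot.read_state(): the state, without advancing time (a new reading comes with each control period).
- optics.get_image(name): name is "scene" or "top"; returns a dict with "image" (384x512x3 uint8, blue, green, red), "depth" (384x512 float32, mm along the optical axis (not along the pixel's ray), 0 where there is no reading), "intrinsics" (3x3 intrinsics, pixels), "eye" and "rotation" of the camera in the world. Camera axes: x right, y down, z forward; pixel columns grow to the right and rows downward; lengths in mm; the calibration is good to about 2 mm. A picture is of the moment at which its call begins.
- close_job(): hands the job in; it is judged then, once.
The state is a dict: "time_s": time; "joints": joint angles; "dq": joint speeds; "effort": joint torques, N m; "position": TCP position; "tcp_rot": TCP orientation; "wrist_force": force on the tool from outside, world axes, zero at the start; "torque": the same for the moment, N m; "gripper_width": finger opening in mm; "gripper_force": force on a finger pad.
Only numpy, scipy, OpenCV 4.12 (cv2) and the standard library are available. Lean on these libraries where they do the work, as an engineer would, in place of code of your own. Each camera call takes 0.05 s, during which the arm holds its last target. There are 200 camera calls.

## Working session

There is one attempt and no reset: what is moved stays moved. The work goes in short steps, Python scripts to look and compute and a tool call to move; the robot and the scene stay as the last step left them, time stands still between calls to the robot, and variables do not carry over. Pictures are saved under pics/ and viewed, at most 10 in all, crops included, and the job is handed in when it is done.

Besides the shell and the picture viewer there is one more tool, called after "Emit:" as a command line: name --argument value ..., lists and objects as JSON in quotes. jog_arm: Moves the arm, as the interface text tells. Its arguments: {"type":"object","properties":{"targets":{"type":"array"}},"required":["targets"]}

```bash
mkdir -p pics; cat > h.py <<'E'
import numpy as np, cv2
from station import robot, optics, close_job
def grab(n):
    d=optics.get_image(n); return d['image'],d['depth'],np.array(d['intrinsics']),np.array(d['eye']),np.array(d['rotation'])
def cloud(dep,K,e,R):
    v,u=np.mgrid[:dep.shape[0],:dep.shape[1]]
    P=np.stack([(u-K[0,2])/K[0,0]*dep,(v-K[1,2])/K[1,1]*dep,dep],-1)
    return P@R.T+e
E
python3 - <<'E'
from h import *
print(robot.read_state())
for n in ['scene','top']:
    im,dep,K,e,R=grab(n); np.savez(n+'.npz',im=im,dep=dep,K=K,e=e,R=R)
    print(n,K,e,R, (dep>0).mean())
    cv2.imwrite(f'pics/{n}0.png',cv2.resize(im,(768,576),interpolation=cv2.INTER_CUBIC))
E
```

```text
{'time_s': 0.0, 'joints': array([-1.38681902,  0.57649141,  0.02484723,  1.43790795, -0.01494424,
        1.12900266, -0.05651832]), 'dq': array([-0.00110175, -0.0012363 ,  0.00028403,  0.00121036,  0.00096568,
        0.00076397,  0.00071445]), 'effort': array([-1.29500830e-03, -7.65766740e+01,  2.25011319e+00, -2.85976499e+01,
        1.53053954e-02,  1.27875851e-02, -8.10479492e-06]), 'position': array([178.49150588, 650.50417759, 230.47012697]), 'tcp_rot': array([ 1.33470601e-01,  9.91052440e-01, -8.11639138e-04, -4.08417266e-05]), 'wrist_force': array([-0.21807007, -0.14367155, -0.26931864]), 'torque': array([-0.02107247, -0.03458892, -0.00894036]), 'gripper_force': 0.0, 'gripper_width': 85.4731749172539}
scene [[378.80352818   0.         270.49927016]
 [  0.         378.80352818 188.94414766]
 [  0.           0.           1.        ]] [    9.98243224 -1106.81706016  1109.36675606] [ 0.87472519 -0.22001276  0.10551128 -0.41870944] 0.9957784016927084
top [[362.22969016   0.         250.93547767]
 [  0.         362.22969016 189.28727971]
 [  0.           0.           1.        ]] [ 486.46950004   15.94723921 1440.30662536] [-0.69829288  0.71447483 -0.03559912  0.02540608] 0.99615478515625
```

```bash
sed -i 's/np.array(d\[.rotation.\])/Rot.from_quat(d["rotation"]).as_matrix()/; 1a from scipy.spatial.transform import Rotation as Rot' h.py; cat h.py
```

```text
import numpy as np, cv2
from scipy.spatial.transform import Rotation as Rot
from station import robot, optics, close_job
def grab(n):
    d=optics.get_image(n); return d['image'],d['depth'],np.array(d['intrinsics']),np.array(d['eye']),Rot.from_quat(d["rotation"]).as_matrix()
def cloud(dep,K,e,R):
    v,u=np.mgrid[:dep.shape[0],:dep.shape[1]]
    P=np.stack([(u-K[0,2])/K[0,0]*dep,(v-K[1,2])/K[1,1]*dep,dep],-1)
    return P@R.T+e
```

View pics/top0.png

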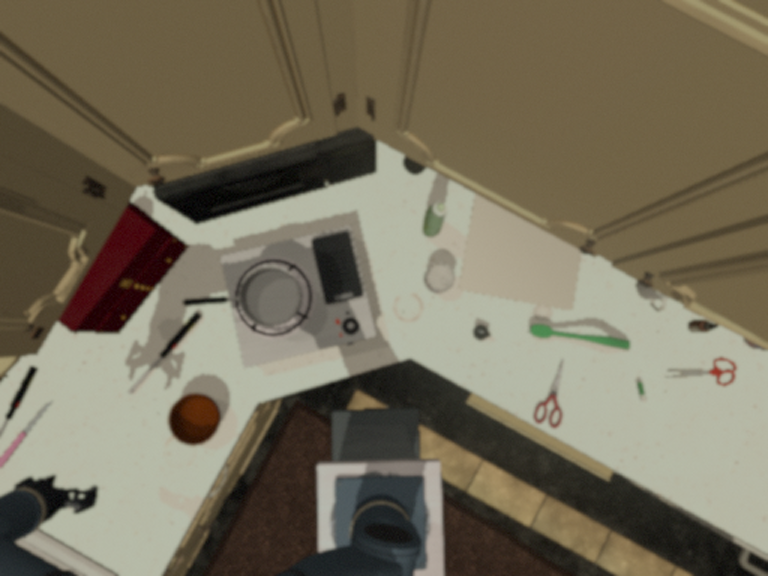

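View pics/scene0.png

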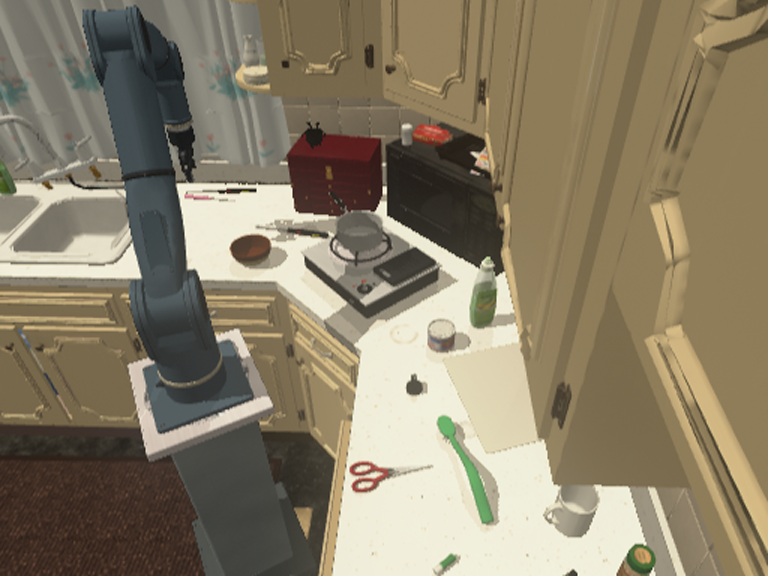

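```bash
python3 - <<'E'
from h import *
tiles=[]
for n,cs in [('top',[(321,220),(233,217)]),('scene',[(276,254),(243,190)])]:
    z=np.load(n+'.npz'); im=z['im'];dep=z['dep']
    d=optics.get_image(n);R=Rot.from_quat(d['rotation']).as_matrix();K=z['K'];e=z['e']
    P=cloud(dep,K,e,R); np.savez(n+'P.npz',P=P,R=R)
    row=[]
    for u,v in cs:
        row.append(cv2.resize(im[v-18:v+18,u-24:u+24],(400,300),interpolation=cv2.INTER_CUBIC))
        Q=P[v-25:v+25,u-30:u+30]
        print(n,u,v,P[v,u].round(1))
    tiles.append(np.hstack(row))
    # knob
    m=(P[...,2]>8)&(P[...,2]<45); u,v=cs[0]; mm=np.zeros_like(m); mm[v-14:v+14,u-14:u+14]=1; m&=mm
    q=P[m]; print('knob pts',m.sum(),q.min(0),q.max(0),q.mean(0))
    t=q[q[:,2]>26]; print('bar',len(t),t.mean(0),'eig',np.linalg.svd(t[:,:2]-t[:,:2].mean(0))[2][0], t[:,:2].std(0))
    tab=P[v-25:v-12,u-30:u+30,2]; print('table z',np.median(tab))
    u,v=cs[1]; Q=P[v-10:v+10,u-10:u+10].reshape(-1,3); s=Q[(Q[:,2]>84)]; print('stem',len(s),s.mean(0),s.max(0),'deck',np.median(Q[:,2]))
    if n=='top':
        m=((P[...,2]>66)&(P[...,2]<80)&(P[...,0]>200)&(P[...,0]<1000)).astype(np.uint8)
        m[:130]=0; m[260:]=0;m[:,:140]=0;m[:,265:]=0
        deck=P[(m>0)]; r=cv2.minAreaRect(deck[:,:2].astype(np.float32)); print('rect',r)
cv2.imwrite('pics/crops.png',np.vstack(tiles))
E
```

```text
top 321 220 [ 482.3 -273.4   40.1]
top 233 217 [501.2  63.9  97. ]
knob pts 88 [ 439.38234218 -294.17967717    8.07105441] [ 497.96736173 -223.33947562   42.74408114] [ 475.93998719 -272.87106063   23.14160663]
bar 34 [ 476.85281853 -274.26039024   35.56684167] eig [0.36430848 0.93127833] [ 5.40563635 11.16072165]
table z 0.6931620712966833
stem 8 [496.11247237  51.91194829 433.19351937] [ 501.25647225   67.58060876 1440.30662536] deck 73.64462490636004
rect ((641.648193359375, 209.50877380371094), (415.0372619628906, 340.552001953125), 11.969136238098145)
scene 276 254 [ 477.4 -280.9   33.9]
scene 243 190 [502.8  58.3  89.5]
knob pts 96 [ 459.01840391 -311.26245447    8.72661297] [ 508.01037135 -256.61834236   43.84942118] [ 476.42663737 -280.624263     22.88656291]
bar 33 [ 477.10437156 -279.27924174   36.57489981] eig [-0.39280018 -0.91962385] [ 5.92750366 11.72549758]
table z 1.7925383150652578
stem 17 [ 436.10592382 -131.70244065  271.8318655 ] [ 566.19983811  110.71519911 1109.36675606] deck 74.7145015649096
```

View pics/crops.png

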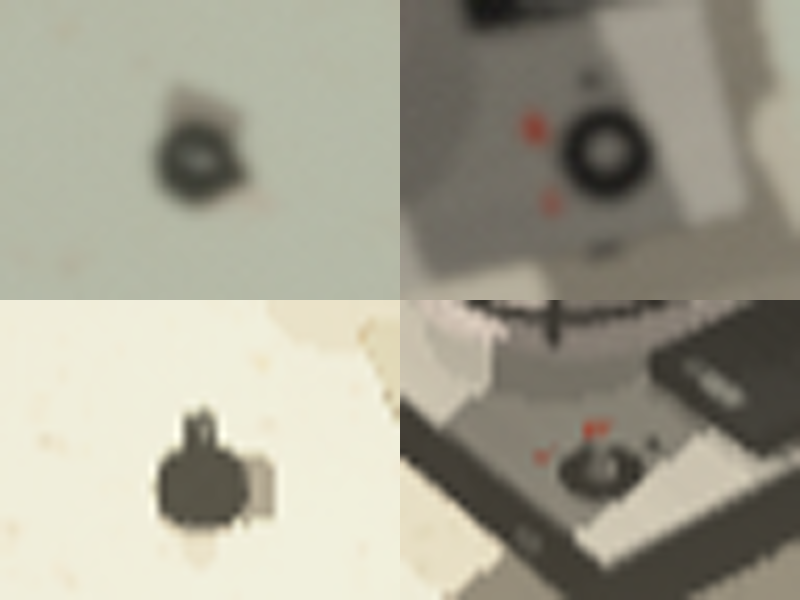

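```bash
cat >> h.py <<'E'
def proj(X,K,e,R):
    c=(np.atleast_2d(X)-e)@R; return c[:,:2]/c[:,2:]*[K[0,0],K[1,1]]+[K[0,2],K[1,2]]
def onz(uv,z,K,e,R):
    uv=np.atleast_2d(uv); r=np.c_[(uv-[K[0,2],K[1,2]])/[K[0,0],K[1,1]],np.ones(len(uv))]@R.T
    return e+r*((z-e[2])/r[:,2])[:,None]
E
python3 - <<'E'
from h import *
np.set_printoptions(linewidth=200,suppress=True,precision=1)
for n,kc,sc in [('top',(321,220),(233,217)),('scene',(276,254),(243,190))]:
    z=np.load(n+'.npz');im=z['im'].astype(float);K=z['K'];e=z['e'];R=np.load(n+'P.npz')['R']
    cal=(K,e,R); g=im.mean(2)
    u,v=kc
    print(n);print(g[v-12:v+9,u-8:u+9].astype(int))
    # knob silhouette
    w=np.clip((g[v-30:v+30,u-30:u+30].max()*0.9),0,255)
    # bezel dark / marks
    u,v=sc; W=im[v-18:v+18,u-24:u+24]; vv,uu=np.mgrid[v-18:v+18,u-24:u+24]
    red=np.clip(W[...,2]-(W[...,0]+W[...,1])/2-12,0,None)
    nl,lab,st,cen=cv2.connectedComponentsWithStats((red>0).astype(np.uint8))
    for i in range(1,nl):
        m=lab==i
        if m.sum()<3: continue
        c=np.array([np.average(uu[m],weights=red[m]),np.average(vv[m],weights=red[m])]); print('red',m.sum(),c,onz(c,73,*cal))
    off=(590-400)/400*48-.5+u-24,78/300*36-.5+v-18
    if n=='scene': off=(652-400)/400*48-.5+u-24,(442-300)/300*36-.5+v-18
    print('off',off,onz(off,73,*cal))
    print(g[v-12:v+9,u-10:u+11].astype(int))
E
```

```text
top
[[176 175 176 176 177 177 177 177 178 176 177 177 177 177 177 178 177]
 [173 173 175 177 177 176 177 177 177 177 177 176 177 176 177 178 177]
 [175 175 175 177 176 175 176 177 177 177 178 177 177 177 177 177 178]
 [177 176 176 174 170 167 170 172 174 175 177 176 178 177 178 177 177]
 [177 177 177 171 161 153 155 161 166 169 174 176 177 177 178 177 177]
 [177 176 175 166 152 141 140 144 149 156 163 169 174 175 177 178 178]
 [177 177 172 160 145 135 131 131 134 140 147 156 165 172 176 178 177]
 [177 176 171 157 138 125 120 120 122 126 133 140 150 164 173 177 177]
 [178 176 170 152 128 111 100  98 101 110 121 129 141 161 172 176 178]
 [177 174 166 143 112  87  76  71  77  85 100 116 139 159 173 177 176]
 [177 172 156 125  91  70  65  64  64  66  80 105 134 161 173 176 177]
 [175 166 142 106  77  70  73  72  70  65  70  92 130 159 172 176 176]
 [173 161 132  94  70  74  82  87  89  78  69  83 118 152 169 175 176]
 [173 162 131  89  66  70  82  94  97  86  70  73 102 137 163 174 177]
 [174 164 134  93  66  62  67  78  80  74  65  66  86 122 156 171 177]
 [175 169 143 105  72  62  60  
[... 5368 characters left out ...]
90]
 [127 127 114 114 127  86  58  57  68  95  97 105  57  57  62 114 127 166 167 191 191]
 [127 128 128 126 126  62  58  57  77  97 102 115  57  58  58 105 166 190 191 191 191]
 [130 128 128 128 128  74  58  58  68  83  88  85  58  58  64 163 192 190 190 191 191]
 [114 128 128 129 128 112  64  58  57  60  63  58  58  76 154 194 193 193 191 190 191]
 [ 84 111 125 129 129 128 108  89  74  63  74  75  89 160 195 194 193 194 193 191 190]
 [ 65  80 108 123 132 129 129 120 112 106 112 158 163 197 197 195 194 194 193 193 192]
 [ 59  62  78 100 120 131 129 130 130 130 169 194 195 195 196 197 196 195 194 200 189]
 [ 59  59  60  70  95 118 131 130 130 170 195 194 194 194 195 196 197 196 191 172 147]]
```

```bash
python3 - <<'E'
from h import *
np.set_printoptions(linewidth=200,suppress=True,precision=1)
for n,c in [('top',(477,-275)),('scene',(477,-279))]:
    z=np.load(n+'.npz');cal=(z['K'],z['e'],np.load(n+'P.npz')['R'])
    a=np.deg2rad(67.5); d=np.array([np.cos(a),np.sin(a),0])
    for s in (20,10,0,-10,-20):
        print(n,s,proj(np.array([*c,37])+s*d,*cal),proj(np.array([*c,16])+s*d,*cal))
    print('base',proj([*c,0],*cal)); P=np.load(n+'P.npz')['P']
    u,v=(321,220) if n=='top' else (276,254)
    print(P[v-8:v+8,u-7:u+8,2].astype(int))
E
```

```text
top 20 [[316.5 219.5]] [[315.4 219.5]]
top 10 [[318.9 220.4]] [[317.8 220.4]]
top 0 [[321.3 221.4]] [[320.2 221.4]]
top -10 [[323.7 222.3]] [[322.6 222.3]]
top -20 [[326.1 223.2]] [[325.  223.2]]
base [[319.4 221.4]]
[[   0    7   -5   -3    2   -4   -2   -2    1    0   -2   -2    0   -1   -1]
 [   1    0   -1    1    6   -3    0    3    3   -1    5    3    1   -5    0]
 [  -2   -1   -1   -4    3    3    0    4    1   -5    0    7   -1    0    2]
 [  -4   -4    6    0    1    3   -2    0    2    1    2    3    0    0    0]
 [  -4    1   -3    0    1    5    2    8    1    4    1   -4    2    0    1]
 [  -3    1   -3    6   18   15   12   15   20    0    1   -1    2    7   -2]
 [   0   -4    6   12   16   16   13   17   13   18    5    0   -1    0   -1]
 [   0    0 1440   37   42   32   13   17   17   19   14    1   -6    1   -6]
 [   0    9   28   39   36   33   39   40   16   17   14    0   -4    1   -1]
 [   0   15   31   33   34   32   35   35   37   35   32   15   -1    4   -1]
 [  -1   15   12   18   22   33   29   38   32   39   37   37   34    0   -1]
 [  -5    8   17   20   1
[... 1141 characters left out ...]
   0    2   -2   -2   18   24   38   39   39   15    5    0    1   -1    2]
 [   2    5    0   16   19   21   35   33   36   17   14   18    2    0    1]
 [   3    2   16   19   17   19   37   38   38   17   21   17    3    1   -2]
 [  -1    0   17   16   14   17   40   38   39   17   14   15    0   -2    2]
 [   1    0   17   15   14   18   32   34   31   18   15   19    7    0    0]
 [   0    4   11   19   16   16   27   28   31   17   16   13   13    0    5]
 [   0    4    9   13   13   19   19   19   20   15   15    9    4    1    1]
 [   5    4    7   13   13   14   10   15   16   13   11    7    3    0    1]
 [   4    0    3    6    9    9   11   12    9    9    6    2    3    2    5]]
```

```bash
python3 - <<'E'
from h import *
from scipy.optimize import minimize
np.set_printoptions(linewidth=200,suppress=True,precision=1)
t=np.linspace(0,2*np.pi,40)
cyl=lambda:np.vstack([np.c_[21*np.cos(t),21*np.sin(t),0*t],np.c_[21*np.cos(t),21*np.sin(t),0*t+16]])
box=np.array([[x,y,z] for x in(-20,20) for y in(-6,6) for z in(16,37)],float)
S=8
for n,(u,v),zo,thr in [('top',(321,220),.7,None),('scene',(276,254),1.7,None)]:
    z=np.load(n+'.npz');cal=(z['K'],z['e'],np.load(n+'P.npz')['R']);g=z['im'].astype(np.float32).mean(2)
    w=20;W=g[v-w:v+w,u-w:u+w]; bg=np.median(W); fg=66 if n=='top' else 82
    alpha=np.clip((bg-W)/(bg-fg),0,1)
    best=None
    sig=1.3 if n=='top' else .35
    # ignore shadow pixels: weight
    def ren(p):
        a=p[2];Rz=np.array([[np.cos(a),-np.sin(a),0],[np.sin(a),np.cos(a),0],[0,0,1]])
        m=np.zeros((2*w*S,2*w*S),np.uint8)
        for B in(cyl(),box):
            q=proj(B@Rz.T+[p[0],p[1],zo],*cal)-[u-w,v-w]+.5
            cv2.fillConvexPoly(m,cv2.convexHull((q*S*16).astype(np.int32)),255,shift=4)
        m=cv2.resize(m,(2*w,2*w),interpolation=cv2.INTER_AREA).astype(np.float32)/255
        return cv2.GaussianBlur(m,(0,0),sig)
    def cost(p):
        r=np.abs(ren(p)-alpha); return np.minimum(r,.35).sum()   # robust to shadow
    for a0 in np.deg2rad([60,67,75]):
        o=minimize(cost,[477,-276,a0],method='Nelder-Mead',options=dict(initial_simplex=[[477,-276,a0],[481,-276,a0],[477,-272,a0],[477,-276,a0+.1]],xatol=.02))
        print(n,o.x[:2],np.rad2deg(o.x[2]),o.fun)
    P=np.load(n+'P.npz')['P']
    su,sv=(233,217) if n=='top' else (243,190)
    m=np.zeros(P.shape[:2],bool);m[sv-4:sv+5,su-4:su+5]=1
    G=np.where(m,np.clip(g-60,0,None),0)
    vv,uu=np.mgrid[:384,:512]
    if n=='top':
        c=np.array([(G*uu).sum(),(G*vv).sum()])/G.sum(); print('tip',c,onz(c,97+zo,*cal))
    for z0 in(73+zo,):
        for uv in([(224.7,214),(226.7,222.9),(231.3,207.9)] if n=='top' else [(242,186.9),(235,189.8),(248.8,188.6)]): print(onz(uv,z0,*cal))
    # cooker edge directions
E
```

```text
top [ 480.7 -276.7] 57.23231222465329 23.261699676513672
top [ 480.3 -276.5] 63.37609717044853 23.747549057006836
top [ 480.9 -276.5] 54.05801426246444 23.314395904541016
tip [233.2 216.6] [[502.6  63.2  97.7]]
[[513.4  95.7  73.7]]
[[479.9  88.8  73.7]]
[[535.8  70.5  73.7]]
scene [ 477.8 -280.6] 70.19113231300804 32.96295928955078
scene [ 477.9 -280.4] 70.75855334792308 32.874359130859375
scene [ 478.1 -280.8] 74.58871159724032 34.17998504638672
[[515.2  96.9  74.7]]
[[479.9  92.9  74.7]]
[[536.3  72.   74.7]]
```

```bash
cat >> h.py <<'E'
def to(x,y,z,yaw,p=None,y0=None):
    s=robot.read_state()
    R=Rot.from_quat(s['tcp_rot']).as_matrix()
    if y0 is None: y0=np.rad2deg(np.arctan2(R[1,0],R[0,0]))
    if p is None: p=s['position']
    a=np.deg2rad(y0); Rt=np.array([[np.cos(a),np.sin(a),0],[np.sin(a),-np.cos(a),0],[0,0,-1]])
    d=Rt.T@(np.array([x,y,z])-p)
    print('t',s['time_s'],'pos',s['position'].round(1),'yaw',round(y0,2),'tilt',R[:,2].round(4),'w',round(s['gripper_width'],1),'F',s['wrist_force'].round(1),'gf',round(s['gripper_force'],1))
    print('  trans',(d/50).round(3),'twist',round(-(((yaw-y0)+180)%360-180)/8,2))
E
python3 -c "
from h import *
to(330,480,235,140)"
```

```text
t 0.2 pos [178.5 650.7 230.8] yaw 164.66 tilt [-2.e-04 -1.e-03 -1.e+00] w 85.3 F [ 0.3  0.3 -0.1] gf 0.0
  trans [-3.825 -2.491 -0.085] twist 3.08
```

Emit:
jog_arm --targets '[{"grip": -1, "translation": [-0.95, -0.62, -0.02], "twist": 0.8}, {"grip": -1, "translation": [-1.9, -1.25, -0.05], "twist": 1.6}, {"grip": -1, "translation": [-2.85, -1.87, -0.08], "twist": 2.4}, {"grip": -1, "translation": [-3.8, -2.5, -0.08], "twist": 3.1}]'

```text
time_s: 0.7
position: [329.8, 478.7, 235.4]
tcp_rot: [0.345, 0.939, 0.0, 0.0]
wrist_force: [1.1, 0.7, 0.3]
gripper_width: 85.5
gripper_force: 0.0
```

```bash
python3 -c "
from h import *
to(500,240,235,116);to(500,240,235,116,[330,480,235],139.9);to(540,-40,235,92,[500,240,235],116);to(478,-278,120,68,[540,-40,235],92)"
```

```text
t 0.7 pos [329.8 478.7 235.4] yaw 139.66 tilt [ 2.e-04  3.e-04 -1.e+00] w 85.5 F [1.1 0.7 0.3] gf 0.0
  trans [-5.684 -1.436  0.009] twist 2.96
t 0.7 pos [329.8 478.7 235.4] yaw 139.9 tilt [ 2.e-04  3.e-04 -1.e+00] w 85.5 F [1.1 0.7 0.3] gf 0.0
  trans [-5.693 -1.482  0.   ] twist 2.99
t 0.7 pos [329.8 478.7 235.4] yaw 116 tilt [ 2.e-04  3.e-04 -1.e+00] w 85.5 F [1.1 0.7 0.3] gf 0.0
  trans [-5.384 -1.736  0.   ] twist 3.0
t 0.7 pos [329.8 478.7 235.4] yaw 92 tilt [ 2.e-04  3.e-04 -1.e+00] w 85.5 F [1.1 0.7 0.3] gf 0.0
  trans [-4.714 -1.405  2.3  ] twist 3.0
```

Emit:
jog_arm --targets '[{"grip": -1, "translation": [-1.14, -0.3, 0], "twist": 0.6}, {"grip": -1, "translation": [-2.28, -0.59, 0], "twist": 1.2}, {"grip": -1, "translation": [-3.42, -0.89, 0], "twist": 1.8}, {"grip": -1, "translation": [-4.56, -1.19, 0], "twist": 2.4}, {"grip": -1, "translation": [-5.7, -1.48, 0], "twist": 3.0}]'

```text
time_s: 1.32
position: [499.7, 238.3, 235.4]
tcp_rot: [0.532, 0.847, 0.0, -0.0]
wrist_force: [1.3, -0.1, -0.7]
gripper_width: 85.4
gripper_force: 0.0
```

Emit:
jog_arm --targets '[{"grip": -1, "translation": [-1.08, -0.35, 0], "twist": 0.6}, {"grip": -1, "translation": [-2.15, -0.69, 0], "twist": 1.2}, {"grip": -1, "translation": [-3.23, -1.04, 0], "twist": 1.8}, {"grip": -1, "translation": [-4.31, -1.39, 0], "twist": 2.4}, {"grip": -1, "translation": [-5.38, -1.74, 0], "twist": 3.0}]'

```text
time_s: 1.95
position: [538.0, -41.8, 235.4]
tcp_rot: [0.696, 0.718, 0.0, 0.0]
wrist_force: [1.5, -0.5, -0.7]
gripper_width: 85.2
gripper_force: 0.0
```

Emit:
jog_arm --targets '[{"grip": -1, "translation": [-0.95, -0.28, 0.5], "twist": 0.6}, {"grip": -1, "translation": [-1.89, -0.56, 0.95], "twist": 1.2}, {"grip": -1, "translation": [-2.83, -0.84, 1.4], "twist": 1.8}, {"grip": -1, "translation": [-3.77, -1.12, 1.9], "twist": 2.4}, {"grip": -1, "translation": [-4.71, -1.4, 2.3], "twist": 3.0}]'

```text
time_s: 2.58
position: [475.1, -279.0, 119.3]
tcp_rot: [0.83, 0.557, -0.0, -0.0]
wrist_force: [-0.1, 0.4, -0.2]
gripper_width: 85.4
gripper_force: 0.0
```

```bash
python3 - <<'E'
from h import *
to(478,-278,70,68)
s=[]
for n,(u,v) in [('scene',(276,248)),('top',(321,215))]:
    im,*_=grab(n); s.append(cv2.resize(im[v-27:v+27,u-24:u+24],(400,450),interpolation=cv2.INTER_CUBIC))
cv2.imwrite('pics/c2.png',np.hstack(s))
E
```

```text
t 2.575 pos [ 475.1 -279.   119.3] yaw 67.73 tilt [-3.e-04  3.e-04 -1.e+00] w 85.4 F [-0.1  0.4 -0.2] gf 0.0
  trans [0.041 0.046 0.987] twist -0.03
```

View pics/c2.png

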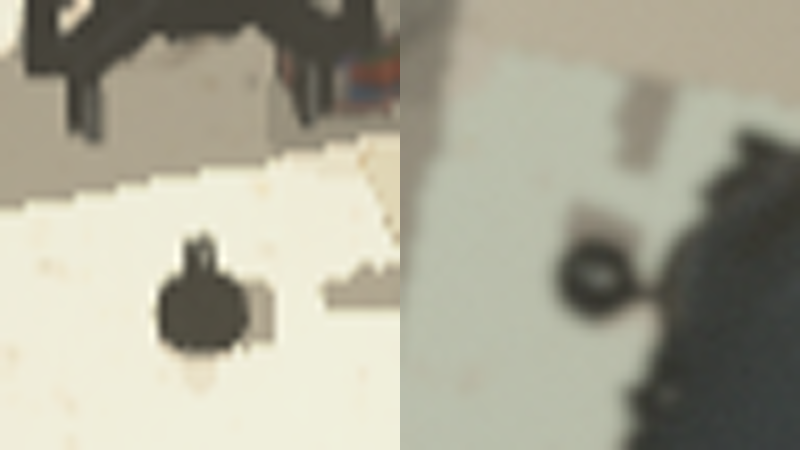

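Emit:
jog_arm --targets '[{"grip": -1, "translation": [0.04, 0.05, 0.8], "twist": 0}, {"grip": -1, "translation": [0.04, 0.05, 1.5], "twist": 0}, {"grip": -1, "translation": [0.04, 0.05, 1.5], "twist": 0}]'

```text
time_s: 3.05
position: [477.6, -275.6, 43.6]
tcp_rot: [0.83, 0.558, -0.001, -0.002]
wrist_force: [0.2, 0.1, 0.5]
gripper_width: 85.1
gripper_force: 0.0
```

```bash
python3 - <<'E'
from h import *
to(477.5,-278,19.5,67.7)
s=[]
for n,(u,v) in [('scene',(276,248)),('top',(321,215))]:
    im,*_=grab(n); s.append(cv2.resize(im[v-27:v+27,u-24:u+24],(400,450),interpolation=cv2.INTER_CUBIC))
cv2.imwrite('pics/c3.png',np.hstack(s))
E
```

```text
t 3.05 pos [ 477.6 -275.6   43.6] yaw 67.89 tilt [-0.0037  0.0023 -1.    ] w 85.1 F [0.2 0.1 0.5] gf 0.0
  trans [-0.045  0.017  0.482] twist 0.02
```

View pics/c3.png

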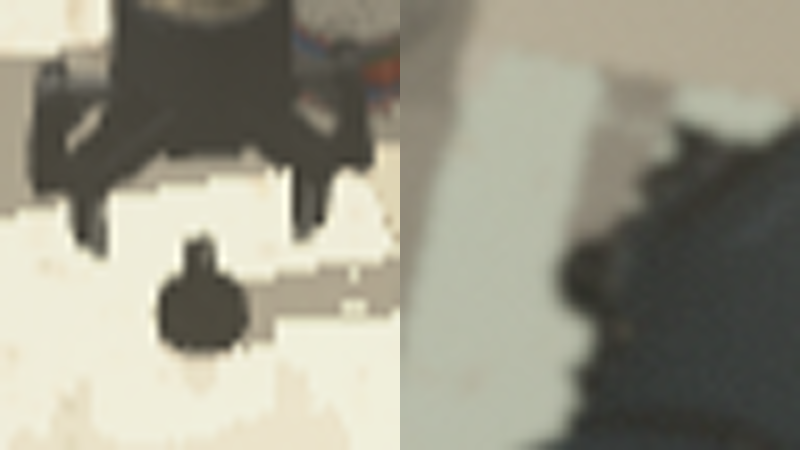

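Emit:
jog_arm --targets '[{"grip": -1, "translation": [-0.045, 0.01, 0.25], "twist": 0}, {"grip": -1, "translation": [-0.045, 0.01, 0.48], "twist": 0}, {"grip": -1, "translation": [-0.045, 0.01, 0.48], "twist": 0}]'

```text
time_s: 3.52
position: [477.9, -278.8, 20.6]
tcp_rot: [0.83, 0.558, -0.0, -0.001]
wrist_force: [-0.6, -0.0, 0.8]
gripper_width: 85.5
gripper_force: 0.0
```

```bash
python3 -c "
from h import *
to(477.5,-278,19.5,67.7)"
```

```text
t 3.525 pos [ 477.9 -278.8   20.6] yaw 67.86 tilt [-1.e-03  8.e-04 -1.e+00] w 85.5 F [-0.6 -0.   0.8] gf 0.0
  trans [ 0.013 -0.014  0.022] twist 0.02
```

Close the fingers.

Emit:
jog_arm --targets '[{"grip": 0.4, "translation": [0.01, 0, 0.02], "twist": 0}, {"grip": 0.7, "translation": [0.01, 0, 0.02], "twist": 0}, {"grip": 1, "translation": [0.01, 0, 0.02], "twist": 0}, {"grip": 1, "translation": [0.01, 0, 0.02], "twist": 0}, {"grip": 1, "translation": [0.01, 0, 0.02], "twist": 0}]'

```text
time_s: 4.15
position: [478.6, -278.8, 20.6]
tcp_rot: [0.83, 0.558, 0.0, 0.0]
wrist_force: [-0.1, 0.9, 3.4]
gripper_width: 10.4
gripper_force: 58.9
```

Emit:
jog_arm --targets '[{"grip": 1, "translation": [0, 0, 0], "twist": 0}, {"grip": 1, "translation": [0, 0, 0], "twist": 0}]'

```text
time_s: 4.4
position: [478.6, -278.9, 20.6]
tcp_rot: [0.83, 0.558, 0.0, 0.0]
wrist_force: [-0.1, 0.0, 5.1]
gripper_width: 10.4
gripper_force: 59.1
```

```bash
python3 -c "
from h import *
to(477.5,-278,120,67.7)"
```

```text
t 4.4 pos [ 478.6 -278.9   20.6] yaw 67.85 tilt [ 5.e-04 -2.e-04 -1.e+00] w 10.4 F [-0.1  0.   5.1] gf 59.1
  trans [ 0.008 -0.027 -1.988] twist 0.02
```

Emit:
jog_arm --targets '[{"grip": 1, "translation": [0, 0, -0.5], "twist": 0}, {"grip": 1, "translation": [0, 0, -1.5], "twist": 0}, {"grip": 1, "translation": [0, 0, -2.6], "twist": 0}, {"grip": 1, "translation": [0, 0, -2.6], "twist": 0}]'

```text
time_s: 4.9
position: [480.1, -280.1, 153.9]
tcp_rot: [0.83, 0.558, 0.002, 0.003]
wrist_force: [0.3, 0.1, -1.9]
gripper_width: 10.1
gripper_force: 58.7
```

```bash
python3 - <<'E'
from h import *
to(502.8,64.7,150,11.5)
to(500,-90,150,39)
to(502.8,64.7,150,11.5,[500,-90,150],39)
im,*_=grab('scene'); cv2.imwrite('pics/c4.png',cv2.resize(im[170:270,230:330],(500,500),interpolation=cv2.INTER_CUBIC))
E
```

```text
t 4.9 pos [ 480.1 -280.1  153.9] yaw 67.85 tilt [ 0.0059 -0.0029 -1.    ] w 10.1 F [ 0.3  0.1 -1.9] gf 58.7
  trans [ 6.558 -2.18   0.079] twist 7.04
t 4.9 pos [ 480.1 -280.1  153.9] yaw 67.85 tilt [ 0.0059 -0.0029 -1.    ] w 10.1 F [ 0.3  0.1 -1.9] gf 58.7
  trans [ 3.671 -1.065  0.079] twist 3.61
t 4.9 pos [ 480.1 -280.1  153.9] yaw 39 tilt [ 0.0059 -0.0029 -1.    ] w 10.1 F [ 0.3  0.1 -1.9] gf 58.7
  trans [ 1.991 -2.369  0.   ] twist 3.44
```

View pics/c4.png

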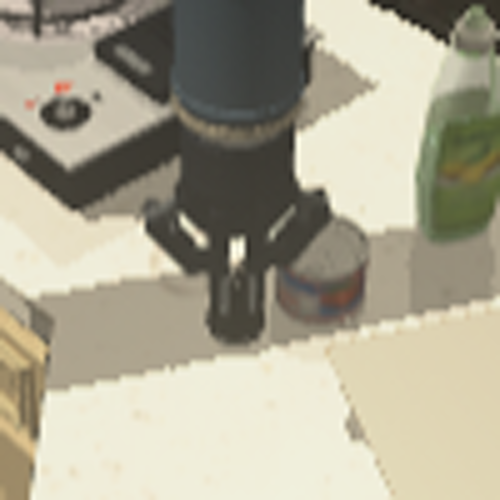

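Emit:
jog_arm --targets '[{"grip": 1, "translation": [0.9, -0.27, 0], "twist": 0.9}, {"grip": 1, "translation": [1.8, -0.53, 0], "twist": 1.8}, {"grip": 1, "translation": [2.7, -0.8, 0], "twist": 2.7}, {"grip": 1, "translation": [3.67, -1.06, 0.05], "twist": 3.6}]'

```text
time_s: 5.45
position: [497.8, -87.3, 146.6]
tcp_rot: [0.943, 0.332, -0.001, -0.0]
wrist_force: [1.5, -0.7, -0.4]
gripper_width: 10.6
gripper_force: 58.5
```

Emit:
jog_arm --targets '[{"grip": 1, "translation": [0.5, -0.6, 0], "twist": 0.9}, {"grip": 1, "translation": [1.0, -1.2, 0], "twist": 1.8}, {"grip": 1, "translation": [1.5, -1.8, 0], "twist": 2.7}, {"grip": 1, "translation": [1.99, -2.37, 0], "twist": 3.45}, {"grip": 1, "translation": [1.99, -2.37, 0], "twist": 3.45}]'

```text
time_s: 6.08
position: [500.1, 69.3, 145.9]
tcp_rot: [0.995, 0.102, -0.002, 0.0]
wrist_force: [0.2, -1.0, -0.1]
gripper_width: 10.6
gripper_force: 58.6
```

```bash
python3 - <<'E'
from h import *
to(502.8,64.7,150,11.5)
im,dep,*c=grab('scene'); np.savez('s5.npz',im=im,dep=dep)
cv2.imwrite('pics/c5.png',cv2.resize(im[140:230,200:290],(540,540),interpolation=cv2.INTER_CUBIC))
E
```

```text
t 6.075 pos [500.1  69.3 145.9] yaw 11.71 tilt [-3.4e-03 -6.0e-04 -1.0e+00] w 10.6 F [ 0.2 -1.  -0.1] gf 58.6
  trans [ 0.035  0.1   -0.083] twist 0.03
```

View pics/c5.png

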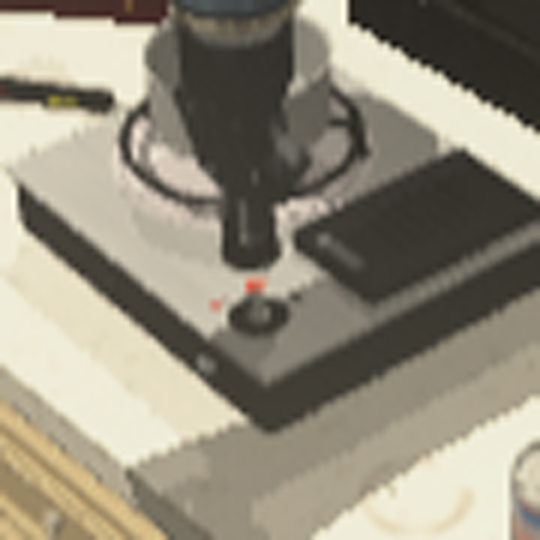

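Emit:
jog_arm --targets '[{"grip": 1, "translation": [0, 0, 0.1], "twist": 0}, {"grip": 1, "translation": [0, 0, 0.1], "twist": 0}, {"grip": 1, "translation": [0, 0, 0.1], "twist": 0}]'

```text
time_s: 6.5
position: [501.1, 65.0, 142.8]
tcp_rot: [0.995, 0.099, -0.0, -0.0]
wrist_force: [-0.4, -0.4, 0.3]
gripper_width: 10.4
gripper_force: 58.6
```

```bash
python3 - <<'E'
from h import *
np.set_printoptions(linewidth=200,suppress=True,precision=2)
to(502.8,64.7,140,11.5)
p=robot.read_state()['position']
im,dep,*cal=grab('scene'); g=im.mean(2); P=cloud(dep,*cal)
print(g[172:200,232:254].astype(int))
print(P[174:192,234:252,2].astype(int))
print('tcp-based knob bottom centre',proj([p[0],p[1],p[2]-20.6+1.7],*cal),'skirt top',proj([p[0],p[1],p[2]-20.6+17.7],*cal))
for q in [(502.8,64.7),(504,67.8)]: print('tip',proj([*q,98.7],*cal),proj([*q,74.7],*cal))
E
```

```text
t 6.5 pos [501.1  65.  142.8] yaw 11.38 tilt [-0.  0. -1.] w 10.4 F [-0.4 -0.4  0.3] gf 58.6
  trans [0.03 0.01 0.06] twist -0.02
[[145 149 159 158 133  62  71  56  56  56  56  54  54  54  55  54  54  52  68  99 106 113]
 [ 71  69  88  89  88  64  68  56  56  55  56  55  55  54  55  54  96 160 164 174 173 173]
 [106 101 122 123  94  60  65  55  63  59  55  55  55  61  95 160 173 204 204 194 165 203]
 [124 125 138 138  97  59  68  56  73  74  56  56  55  61 113 203 167 165 192 182 156 157]
 [166 168 160 171 129  57  68  56  70  83  56  56  54  55 101 199 160 158 173 141 129  79]
 [188 192 188 197 174  88  61  54  66  89  56  57  57  54  99 182 173 147 121  79  59  59]
 [179 181 183 184 181 127  54  55  65  93  56  57  56  54 101 173 152  87  60  59  58  59]
 [175 174 174 173 174 137  53  54  65  92  56  58  57  54 101 176 140  58  59  59  66 103]
 [174 175 174 173 172 134  54  53  64  92  66  60  64  53  80 176 161  56  57  59  65 109]
 [174 174 174 175 173 135  54  54  59  76  70  57  60  53  53 153 185  86  55  57  58  76]
 [173 173 174 174 174 117  54  54  54  56  60  53  54  55  5
[... 2708 characters left out ...]
 71   73   75   74   78   72   76   76   74   77   72   71   75   73   72   76]
 [  73   74   71   72   76   78   75   77   95   71   77   74   75   73   77   73   74   77]
 [  74   76   69   75   78   77   74   71   99   98   71   74   74   72   71   70   76   72]
 [  74   76   79   76   76   70   72   75   96   92   76   76   69   78   73   74   75   79]
 [  73   71   75   80   73   73   77   74   86   89   77   76   71   75   73   70   73   73]
 [  76   76   74   78   78   71   73   76   83   82   75   75   76   77   75   75   78   74]]
tcp-based knob bottom centre [[241.61 182.91]] skirt top [[241.43 179.91]]
tip [[242.28 187.49]] [[242.54 191.84]]
tip [[242.23 187.01]] [[242.48 191.35]]
```

Emit:
jog_arm --targets '[{"grip": 1, "translation": [0, 0, 0.25], "twist": 0}, {"grip": 1, "translation": [0, 0, 0.45], "twist": 0}, {"grip": 1, "translation": [0, 0, 0.45], "twist": 0}, {"grip": 1, "translation": [0, 0, 0.45], "twist": 0}]'

```text
time_s: 7.05
position: [501.2, 65.8, 120.2]
tcp_rot: [0.995, 0.1, -0.0, 0.0]
wrist_force: [0.3, 0.7, -0.2]
gripper_width: 10.3
gripper_force: 58.6
```

Emit:
jog_arm --targets '[{"grip": 1, "translation": [0, 0, 0.05], "twist": 0}, {"grip": 1, "translation": [0, 0, 0.1], "twist": 0}, {"grip": 1, "translation": [0, 0, 0.1], "twist": 0}]'

```text
time_s: 7.42
position: [501.3, 65.8, 115.4]
tcp_rot: [0.995, 0.1, 0.0, 0.0]
wrist_force: [-0.6, -0.1, 3.5]
gripper_width: 10.5
gripper_force: 59.1
```

Emit:
jog_arm --targets '[{"grip": 1, "translation": [0, 0, 0.04], "twist": 0}, {"grip": 1, "translation": [0, 0, 0.06], "twist": 0}, {"grip": 1, "translation": [0, 0, 0.06], "twist": 0}]'

```text
time_s: 7.8
position: [501.3, 65.8, 112.4]
tcp_rot: [0.995, 0.1, 0.0, 0.0]
wrist_force: [-0.5, -1.4, 6.3]
gripper_width: 10.5
gripper_force: 59.4
```

Emit:
jog_arm --targets '[{"grip": 1, "translation": [0, 0, -0.04], "twist": 0}, {"grip": 1, "translation": [0, 0.02, -0.04], "twist": 0}, {"grip": 1, "translation": [0, 0.04, -0.04], "twist": 0}, {"grip": 1, "translation": [0, 0.04, -0.04], "twist": 0}]'

```text
time_s: 8.3
position: [501.2, 64.1, 114.0]
tcp_rot: [0.995, 0.1, -0.0, -0.0]
wrist_force: [-0.9, -0.3, -0.1]
gripper_width: 10.7
gripper_force: 58.6
```

Emit:
jog_arm --targets '[{"grip": 1, "translation": [0, 0, 0.05], "twist": 0}, {"grip": 1, "translation": [0, 0, 0.08], "twist": 0}, {"grip": 1, "translation": [0, 0, 0.08], "twist": 0}]'

```text
time_s: 8.68
position: [501.2, 63.9, 110.0]
tcp_rot: [0.995, 0.1, -0.0, 0.0]
wrist_force: [-1.4, -1.2, -1.1]
gripper_width: 10.2
gripper_force: 58.6
```

Emit:
jog_arm --targets '[{"grip": 1, "translation": [0, 0, 0.05], "twist": 0}, {"grip": 1, "translation": [0, 0, 0.1], "twist": 0}, {"grip": 1, "translation": [0, 0, 0.1], "twist": 0}]'

```text
time_s: 9.05
position: [501.3, 63.9, 105.0]
tcp_rot: [0.995, 0.1, -0.0, 0.0]
wrist_force: [-1.9, -1.2, -2.2]
gripper_width: 10.6
gripper_force: 58.5
```

Emit:
jog_arm --targets '[{"grip": 1, "translation": [0, 0, 0.05], "twist": 0}, {"grip": 1, "translation": [0, 0, 0.1], "twist": 0}, {"grip": 1, "translation": [0, 0, 0.13], "twist": 0}, {"grip": 1, "translation": [0, 0, 0.13], "twist": 0}]'

```text
time_s: 9.55
position: [501.4, 63.9, 98.8]
tcp_rot: [0.995, 0.1, -0.0, -0.0]
wrist_force: [-5.1, -1.3, 7.8]
gripper_width: 10.5
gripper_force: 59.5
```

Emit:
jog_arm --targets '[{"grip": 1, "translation": [-0.01, 0, 0.025], "twist": 0}, {"grip": 1, "translation": [-0.01, 0, 0.04], "twist": 0}, {"grip": 1, "translation": [-0.01, 0, 0.04], "twist": 0}, {"grip": 1, "translation": [-0.01, 0, 0.04], "twist": 0}]'

```text
time_s: 10.05
position: [501.4, 63.8, 97.4]
tcp_rot: [0.995, 0.1, 0.0, -0.0]
wrist_force: [-5.0, -0.1, 11.9]
gripper_width: 10.9
gripper_force: 60.5
```

Emit:
jog_arm --targets '[{"grip": 1, "translation": [0, 0.003, 0], "twist": -0.7}, {"grip": 1, "translation": [0, 0.006, 0], "twist": -1.4}, {"grip": 1, "translation": [0, 0.009, 0], "twist": -2.1}, {"grip": 1, "translation": [0.002, 0.012, 0], "twist": -2.8}, {"grip": 1, "translation": [0.002, 0.012, 0], "twist": -2.8}]'

```text
time_s: 10.68
position: [501.5, 63.1, 97.4]
tcp_rot: [0.957, 0.292, 0.001, -0.0]
wrist_force: [-5.4, -1.9, 10.6]
gripper_width: 10.8
gripper_force: 60.1
```

Emit:
jog_arm --targets '[{"grip": 1, "translation": [0, 0.003, 0], "twist": -0.7}, {"grip": 1, "translation": [0, 0.006, 0], "twist": -1.4}, {"grip": 1, "translation": [0, 0.009, 0], "twist": -2.1}, {"grip": 1, "translation": [0.002, 0.012, 0], "twist": -2.8}, {"grip": 1, "translation": [0.002, 0.012, 0], "twist": -2.8}]'

```text
time_s: 11.3
position: [502.0, 62.4, 97.4]
tcp_rot: [0.882, 0.472, 0.0, -0.0]
wrist_force: [-4.4, -2.7, 11.3]
gripper_width: 10.5
gripper_force: 60.0
```

```bash
python3 -c "
from h import *
to(501.5,63,97,81.5);print(robot.read_state()['torque'])"
```

```text
t 11.3 pos [502.   62.4  97.4] yaw 56.29 tilt [ 9.e-04  5.e-04 -1.e+00] w 10.5 F [-4.4 -2.7 11.3] gf 60.0
  trans [ 0.004 -0.014  0.007] twist -3.15
[-0.53005614  1.14089996 -0.00153539]
```

Emit:
jog_arm --targets '[{"grip": 1, "translation": [0, 0.002, 0.01], "twist": -0.8}, {"grip": 1, "translation": [0, 0.004, 0.01], "twist": -1.6}, {"grip": 1, "translation": [0, 0.006, 0.01], "twist": -2.4}, {"grip": 1, "translation": [0.002, 0.008, 0.01], "twist": -3.1}, {"grip": 1, "translation": [0.002, 0.008, 0.01], "twist": -3.1}]'

```text
time_s: 11.92
position: [502.7, 62.0, 97.2]
tcp_rot: [0.76, 0.65, 0.001, 0.0]
wrist_force: [-5.7, -3.3, 14.2]
gripper_width: 10.1
gripper_force: 60.6
```

```bash
python3 - <<'E'
from h import *
to(501.5,63,97,81.5)
im,*_=grab('scene'); cv2.imwrite('pics/c6.png',cv2.resize(im[140:230,200:290],(540,540),interpolation=cv2.INTER_CUBIC))
E
```

```text
t 11.925 pos [502.7  62.   97.2] yaw 81.07 tilt [ 1.6e-03  4.0e-04 -1.0e+00] w 10.1 F [-5.7 -3.3 14.2] gf 60.6
  trans [ 0.016 -0.026  0.005] twist -0.05
```

View pics/c6.png

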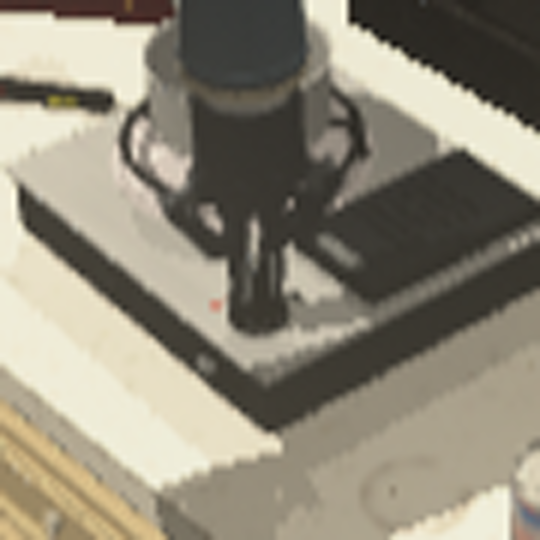

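The picture shows the knob seated over the bezel, around (258, 310) in the crop, and still gripped. It has been turned about 1.22 rad and is pressed against the stop with 14 N.

```bash
python3 -c "
from h import *
print(close_job())"
```

```text
the job is handed in; nothing more can be done
None
```

I handed the job in at about 12 s. The knob is home on its shaft, pressed to the stop and turned about 70° to the large flame, still gripped. Nothing else was touched that I could see, and the hand-in returned no verdict.

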